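# Post the old tealight into the table-top waste bin

## Task

An old tealight lies on the landing tray of the small steel waste bin, in front of its self-closing black hood flap. Press the flap down with one finger and, while it is held open, push the tealight off the tray through the opening with the other finger so that it drops into the bin; then take the hand away and let the flap swing shut. Only push the tealight, never pick it up, and leave the other things on the worktop where they are.

Things in the scene. Friction and masses are not known exactly. Their poses are not given: they have to be found in the camera images.
- bin: Steel table-top waste bin, 230 (x) x 130 (y) x 125 mm high without flap; immovable. Origin: centre of its underside on the worktop. +x points from tray to flap (push direction), +y left of it, z up. Top face, 125 mm up: tray from x -115 to -23 mm, then an opening 108 mm wide to x 101 mm. Hollow down to a floor at 11 mm. Hinge lugs at x 93..109, y +-55..63 mm stand 12 mm high on it.
- sill (a point): Middle of the tray's edge at the opening, on the tray's top face (bin frame -23, 0, 125 mm), axes as the bin. The tray is flat, 4 mm thick, hollow below, with a rail 4 mm high and 6 mm wide along its front end (x -115 mm) and both sides, none at this edge.
- flap (a joint): Angle of the black hood flap: 0 shut, grows to 1.2 rad (stop) as it is pressed down into the bin; a spring shuts it. 1 to 2 N on the ribs starts it, up to 12 N near the hinge when well open. Only pressing its top opens it, not a push on its front. At 0.25 rad its front edge is below the tray; from 0.7 rad (gap to the tray's edge 18 mm; 30 mm at 0.9) what lies on it slides off, down under the tray.
- hinge (a point): Middle of the flap's hinge axis (bin frame 99, 0, 131 mm; the axis runs along the bin's y). Shut, the hood is 106 mm wide, its flat top lies at z 151 mm from x -20 to 97 mm, and its front face stands 3 mm past the tray's edge. Touched 4 mm above tray level at x 20, 61 or 71 mm in the bin frame, it is open by about 0.28, 0.6 or 0.87 rad.
- push_pad (a point): Middle of the grey ribbed pad on the hood's top, 32 mm behind its front edge; it moves with the flap (shut: bin frame x = 12, y = 0, z = 151 mm).
- tealight: The old tealight: round candle in a metal cup, 38 mm across, 15 mm high, about 20 g, lying flat on the landing tray. Origin: centre of its underside. It starts with its centre 26 to 34 mm in front of the tray's edge and within 22 mm of the tray's middle line.
- spare_tealight: Bystander: a second tealight of the same kind, on the worktop to the right of the bin. Origin: centre of its underside.
- matchbox: Bystander: yellow matchbox, 35 x 53 x 14 mm, on the worktop to the right of the bin. Origin: centre of its underside.
- cup: Bystander: small white cup with a handle, 58 x 82 x 50 mm, on the worktop to the left of the bin. Origin: centre of its underside. Farther left and behind stands a microwave (top about 260 mm above the worktop, its right front corner near x 0.53, y 0 m, a coffee tin on top): swing the arm round it or high above it.
- ramekin: Bystander: white ramekin, 78 mm across, 42 mm high, on the worktop farther to the right. Origin: centre of its underside.
There are look-alikes about, which are no part of the job. Leave any pink or red look-alike of the tealight alone.

How it is judged:
By the outcome, as a careful person would: the job done as asked, in the order asked, and still so for the second after the job is handed in, with the robot touching nothing.
It also fails if it takes over 35 s, if anything falls off the work surface, if the arm or the gripper's body presses on something with over 40 N, if the wrist force passes 120 N, or if a joint passes its speed limit or range.

## Robot

A 6-joint arm with a two-finger parallel gripper is mounted at the origin on a cart in front of the work surface, level with it; the furniture and walls round the work are solid. World frame = base frame: x ahead of the robot, y to its left, z up, the work surface at z = 0. Lengths are in m, angles in rad, forces in N, time in s.
With the tool pointing down it reaches from about 0.35 to 0.975 m from the base axis. Payload 4.9 kg.
Tool frame: the origin (TCP) lies at the very end of the fingers, on their centre line; the grasp point (between the pads) lies manip.grip_point_offset behind it (manip.grip_point_offset is the distance from the TCP to the grasp point, in m); z points along the fingers, y is the line along which they close (so a half turn about z gives the same grasp; the last joint's range is limited). The gripper opens to 85 mm and grips with 20 to 120 N. Pads are 22 mm wide; open, the fingers measure 114 mm over their backs; the gripper's body (76 mm by 85 mm) begins 54 mm behind the grasp point. The pads swing forward as they close: fully open they stand 13 mm farther back than shut.
Start: joints at [-1.394, 0.053, 1.613, -0, 1.476, -0.119], TCP at [0.182, -0.598, 0.197] pointing down, gripper open.
Joint ranges: [-3.01, 3.01], [-1.01, 2.22], [0.06, 2.58], [-1.02, 4.17], [0.09, 2.62], [-3.14, 3.14]. Speed limits (rad/s): [2.57, 2.57, 3.14, 3.14, 3.14, 3.14].

## Interface

Orientations are given as a unit quaternion [w, x, y, z].
In Python, from plant import manip gives the robot as it stands.
- The arm moves only by the shell command python3 -m crank 'ROWS' [OPENING]. ROWS is JSON, a list of rows, each an object of numbers: "x", "y", "z": the shift along the tool's x, y, z in cm; "turn": the turn about the tool's z in rad. In form: [{"x": .., "y": .., "z": .., "turn": ..}, ...]. A call has 1 to 5 rows; each row shifts and turns the commanded pose from where the row before left it, along the tool's axes as they then stand; what a row does not reach is not made up. A row lasts 1/10 s, in which the tool goes at most 50 mm and 8.59 degrees, less where a joint would pass 70% of its speed; a pose out of reach is approached as far as the arm can. A call with a gripper value outside its range is refused whole. OPENING is the opening in per cent of the stroke, from 0 (shut) to 100 (fully open), set as the call begins (- or left out, the last holds). The fingers move at their own pace and stop on an object; the grip force is fixed at half the most. Time passes only in rows, so rows that do not move let the fingers close. It gives the time, the measured TCP pose, the force, the opening and the grip force at its end, in the units of the state.
- manip.state(): the state, without advancing time (a new reading comes with each control period).
- manip.grab_frame(name): name is "scene" or "top" or "wrist"; returns (picture, depth): 400x640x3 uint8, red, green, blue; 400x640 float32, m along the optical axis (not along the pixel's ray), 0 where there is no reading.
- manip.camera_model(name): a dict with "mtx" (3x3 intrinsics, pixels), "k1" (the pictures are not rectified: a ray, as slopes to the right and down, at radius r is drawn at 1 + k1 r^2 times it, then the intrinsics apply), "world_to_cam" (4x4, takes a point from world to camera coordinates). Camera axes: x right, y down, z forward; pixel columns grow to the right and rows downward; lengths in m; the calibration is good to about 2 mm. A picture is of the moment at which its call begins: read the wrist's pose just before it. camera_model takes no time and is no camera call; for the wrist camera it gives the pose at the moment of the call.
- manip.job_done(): hands the job in; it is judged then, once.
The state is a dict: "time": time; "joint_pos": joint angles; "joint_vel": joint speeds; "joint_efforts": joint torques, N m; "tool_pos": TCP position; "tool_rot": TCP orientation; "contact_force": force on the tool from outside, world axes, zero at the start; "ft_torque": the same for the moment, N m; "gripper_width": opening from 0.0 (shut) to 1.0 (fully open); "grasp_force": force on a finger pad.
Only numpy, scipy, OpenCV 4.12 (cv2) and the standard library are available. Lean on these libraries where they do the work, as an engineer would, in place of code of your own. Each camera call takes 0.05 s, during which the arm holds its last target. There are 200 camera calls.

## Working session

There is one attempt and no reset: what is moved stays moved. The work goes in short steps, Python scripts to look and compute and a shell command to move; the robot and the scene stay as the last step left them, time stands still between calls to the robot, and variables do not carry over. Pictures are saved under pics/ and viewed, at most 11 in all, crops included, and the job is handed in when it is done.

```bash
ls; mkdir -p pics; python3 - <<'E'
from plant import manip
import cv2,numpy as np
print(manip.state(), manip.grip_point_offset)
for n in("scene","top"):
    p,d=manip.grab_frame(n); cv2.imwrite(f"pics/{n}0.png",p[:,:,::-1]); np.savez(f"{n}0.npz",p=p,d=d)
    m=manip.camera_model(n); print(n,m)
E
```

```text
pics
{'time': 0.0, 'joint_pos': array([-1.39402786e+00,  5.33745616e-02,  1.61428032e+00, -7.32215176e-06,
        1.47599644e+00, -1.18993562e-01]), 'joint_vel': array([-0.00017042, -0.00031251, -0.00044129, -0.00045319,  0.00145347,
       -0.00075391]), 'joint_efforts': array([ 1.62677155e-03, -3.93686128e+01, -3.70171523e+01, -1.06382444e-05,
        7.21002274e-03, -3.45611390e-06]), 'tool_pos': array([ 0.18204855, -0.59718167,  0.19596029]), 'tool_rot': array([-1.02879650e-03,  9.89084940e-01,  1.47342874e-01, -3.33733773e-05]), 'contact_force': array([ 1.03514442,  0.03128904, -0.95918445]), 'ft_torque': array([-0.01186878,  0.00806537,  0.00449767]), 'grasp_force': 0.0, 'gripper_width': 0.9979715322259927} 0.0187
scene {'mtx': array([[484.82909554,   0.        , 317.08773966],
       [  0.        , 484.82909554, 195.11772155],
       [  0.        ,   0.        ,   1.        ]]), 'k1': 0.04707954924674077, 'world_to_cam': array([[ 0.55314807, -0.83308035,  0.00208374, -0.4814398 ],
       [-0.43210856, -0.28904779, -0.85424444,  0.20790176],
       [ 0.71225656,  0.47162326, -0.51986738,  0.90238091],
       [ 0.        ,  0.        ,  0.        ,  1.        ]])}
top {'mtx': array([[431.22460242,   0.        , 316.55393181],
       [  0.        , 431.22460242, 200.60570963],
       [  0.        ,   0.        ,   1.        ]]), 'k1': -0.06685644560225096, 'world_to_cam': array([[ 0.10992054, -0.99393033, -0.00447012, -0.31273737],
       [-0.97399032, -0.10681661, -0.19983261,  0.42442645],
       [ 0.19814221,  0.02631956, -0.97981985,  0.87532535],
       [ 0.        ,  0.        ,  0.        ,  1.        ]])}
```

View pics/top0.png

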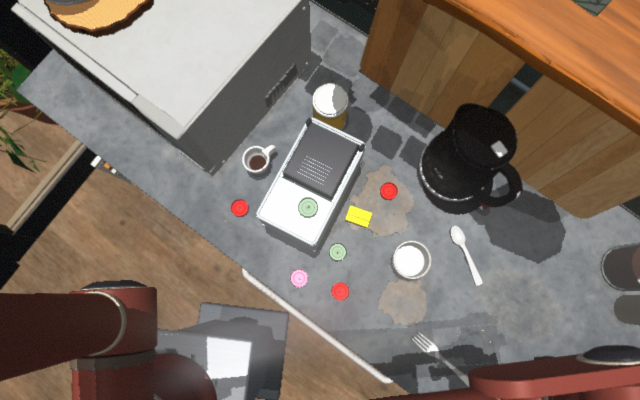

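View pics/scene0.png

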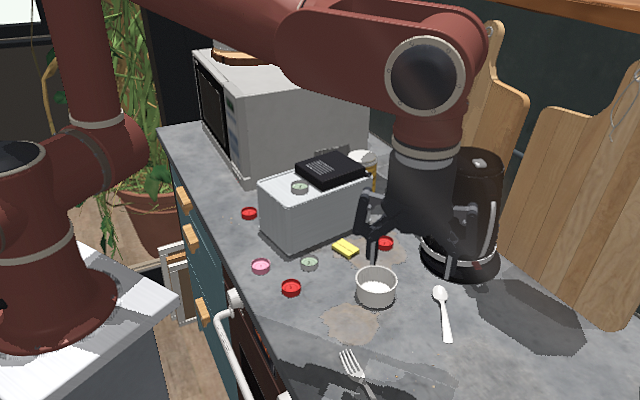

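The top view shows the green tealight on the tray at (308,207). Candidates that could be mistaken for it:
- spare green tealight on the worktop, (337,252)
- red ones at (240,208), (389,191) and (341,291)
- pink one at (299,278)

I choose (308,207), the only one on the bin's tray, and confirm it with a crop.

```bash
cat > h.py <<'E'
import numpy as np,cv2
def rays(m,uv):
    K=m["mtx"];k=m["k1"]; q=(np.atleast_2d(uv).astype(float)-K[:2,2])/[K[0,0],K[1,1]]
    r=q.copy()
    for _ in range(20): r=q/(1+k*(r**2).sum(1,keepdims=True))
    return np.c_[r,np.ones(len(r))]
def plane(m,uv,z):
    T=m["world_to_cam"];R=T[:3,:3];c=-R.T@T[:3,3]; w=rays(m,uv)@R
    return c+w*((z-c[2])/w[:,2])[:,None]
def cloud(m,d):
    v,u=np.mgrid[:400,:640]; r=rays(m,np.c_[u.ravel(),v.ravel()])*d.reshape(-1,1)
    T=m["world_to_cam"]; return ((r-T[:3,3])@T[:3,:3]).reshape(400,640,3)
E
python3 - <<'E'
from plant import manip
from h import *
out=[]
for n in("top","scene"):
    m=manip.camera_model(n);z=np.load(n+"0.npz");p,d=z["p"],z["d"];P=cloud(m,d);hsv=cv2.cvtColor(p,cv2.COLOR_RGB2HSV)
    if n=="top":
        win=np.zeros((400,640),bool);win[110:255,250:375]=1
        M=win&(d>0)&(abs(P[...,2]-.127)<.006)
        print("tray z med",np.median(P[M][:,2]),M.sum())
        r=cv2.minAreaRect((P[M][:,:2]*1000).astype(np.float32));print("rect tray-level",r,cv2.boxPoints(r).round(1).tolist())
        F=win&(d>0)&(P[...,2]>.143)&(P[...,2]<.165)&(hsv[...,2]<110)
        r=cv2.minAreaRect((P[F][:,:2]*1000).astype(np.float32));print("flap",np.median(P[F][:,2]),r,cv2.boxPoints(r).round(1).tolist())
    g=((hsv[...,0]>35)&(hsv[...,0]<85)&(hsv[...,1]>40)&(hsv[...,2]>80)).astype(np.uint8)
    k,l,s,c=cv2.connectedComponentsWithStats(g)
    for i in range(1,k):
        if s[i,4]>60 and 150<c[i][0]<400: 
            print(n,"green",c[i].round(1),s[i],"z",np.median(P[l==i][:,2]).round(4),plane(m,c[i],.139).round(4),plane(m,c[i],.014).round(4))
    cv2.imwrite(f"pics/{n}c.png",cv2.resize((p[90:260,230:400] if n=="top" else p[130:270,230:400])[:,:,::-1],None,fx=3.4,fy=3.4,interpolation=cv2.INTER_CUBIC))
E
```

```text
tray z med 0.1268523024290583 3849
rect tray-level ((481.3006286621094, -251.95620727539062), (130.59361267089844, 231.3780517578125), 69.13632202148438) [[349.8999938964844, -271.79998779296875], [566.0999755859375, -354.20001220703125], [612.7000122070312, -232.10000610351562], [396.5, -149.6999969482422]]
flap 0.15198607977450818 ((517.142822265625, -266.0679016113281), (105.65505981445312, 118.8918685913086), 69.05681610107422) [[442.70001220703125, -294.20001220703125], [553.7999877929688, -336.70001220703125], [591.5, -238.0], [480.5, -195.5]]
top green [307.8 208.2] [301 201  16  15 116] z 0.1331 [[ 0.4202 -0.2521  0.139 ]] [[ 0.4429 -0.2464  0.014 ]]
top green [337.1 251.6] [330 244  16  16 185] z 0.0087 [[ 0.3447 -0.3155  0.139 ]] [[ 0.3556 -0.3197  0.014 ]]
scene green [165.1 188.4] [159 183  14  10  68] z -0.5086 [[ 0.2589 -0.0312  0.139 ]] [[0.393  0.1495 0.014 ]]
```

View pics/topc.png

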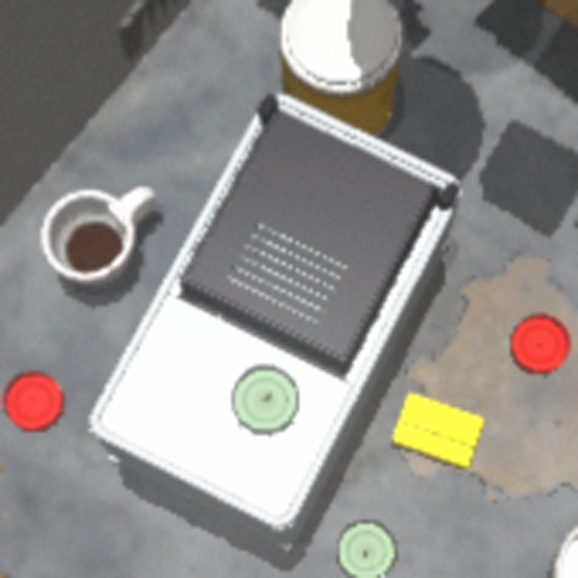

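The crop shows the pale green tealight lying on the white tray at about (308,208) in the full image. The flap is behind it and a tin stands past the hinge. The bin rectangle measures 231 x 131 mm and the flap top is at 152 mm, both as given. That puts the bin centre at (481,-252) mm with its +x at -20.9°, and the tealight at (-57,-22) mm in the bin frame. I'll put the tool's y along the bin's x.

```bash
python3 -m crank '[{"turn":-0.13,"z":-1},{"turn":-0.13,"z":-1},{"turn":-0.13,"z":-1},{"turn":-0.13},{"turn":-0.13}]' 100; python3 -m crank '[{"turn":-0.13},{"turn":-0.13},{}]'
cat > tgt.py <<'E'
import sys,numpy as np
from plant import manip
from scipy.spatial.transform import Rotation as Ro
C=np.array([.4813,-.2520]);a=np.deg2rad(-20.9);X=np.array([np.cos(a),np.sin(a)]);Y=np.array([-X[1],X[0]])
s=manip.state();q=s["tool_rot"];R=Ro.from_quat([*q[1:],q[0]]).as_matrix();p=s["tool_pos"]
d=p[:2]-C;print("t",s["time"],"bin xy mm",(d@X*1e3).round(1),(d@Y*1e3).round(1),"z",(p[2]*1e3).round(1),"yaw err of tool y",np.rad2deg(np.arctan2(R[1,1],R[0,1])-a).round(2),"F",s["contact_force"].round(1),"w",round(s["gripper_width"],3))
if len(sys.argv)>1:
    bx,by,z=map(float,sys.argv[1:4]);w=np.r_[C+(X*bx+Y*by)/1e3,z/1e3]-p;print("tool shift cm",(R.T@w*100).round(2))
E
python3 tgt.py -38 -20 226
```

```text
t 0.1 bin xy mm -156.4 -429.3 z 196.1 yaw err of tool y -52.15 F [ 0.5 -0.2 -0.5] w 1.003
tool shift cm [ 34.46 -25.06  -2.94]schema error: expected keys x, y, z, turn
schema error: expected keys x, y, z, turn
```

```bash
python3 -m crank '[{"x":0,"y":0,"z":-1,"turn":-0.13},{"x":0,"y":0,"z":-1,"turn":-0.13},{"x":0,"y":0,"z":-1,"turn":-0.13},{"x":0,"y":0,"z":0,"turn":-0.13},{"x":0,"y":0,"z":0,"turn":-0.13}]' 100; python3 -m crank '[{"x":0,"y":0,"z":0,"turn":-0.13},{"x":0,"y":0,"z":0,"turn":-0.13},{"x":0,"y":0,"z":0,"turn":0}]'
python3 tgt.py -38 -20 226
```

```text
time: 0.6
tool_pos: [0.1822, -0.5978, 0.2271]
tool_rot: [-0.0, 0.889, 0.458, 0.0]
contact_force: [-0.1, -1.2, -0.3]
gripper_width: 1.002
grasp_force: 0.0
time: 0.9
tool_pos: [0.1821, -0.5975, 0.2265]
tool_rot: [-0.001, 0.824, 0.567, 0.0]
contact_force: [-0.2, 0.6, -0.1]
gripper_width: 1.002
grasp_force: 0.0
t 0.9 bin xy mm -156.2 -429.5 z 226.5 yaw err of tool y -0.03 F [-0.2  0.6 -0.1] w 1.002
tool shift cm [40.95 11.8   0.08]
```

```bash
python3 -m crank '[{"x":3.4,"y":1,"z":0,"turn":0},{"x":3.4,"y":1,"z":0,"turn":0},{"x":3.4,"y":1,"z":0,"turn":0},{"x":3.4,"y":1,"z":0,"turn":0},{"x":3.4,"y":1,"z":0,"turn":0}]'; python3 -m crank '[{"x":3.4,"y":1,"z":0,"turn":0},{"x":3.4,"y":1,"z":0,"turn":0},{"x":3.4,"y":1,"z":0,"turn":0},{"x":3.4,"y":1,"z":0,"turn":0},{"x":3.4,"y":1,"z":0,"turn":0}]'; python3 -m crank '[{"x":3.4,"y":0.9,"z":0,"turn":0},{"x":3.4,"y":0.9,"z":0,"turn":0},{"x":0,"y":0,"z":0,"turn":0}]'
python3 tgt.py -38 -20 190
python3 - <<'E'
from plant import manip
import cv2,numpy as np
m=manip.camera_model("wrist");p,d=manip.grab_frame("wrist");cv2.imwrite("pics/w1.png",p[:,:,::-1]);np.savez("w1.npz",p=p,d=d,T=m["world_to_cam"],K=m["mtx"],k=m["k1"])
E
```

```text
time: 1.4
tool_pos: [0.2901, -0.4555, 0.2269]
tool_rot: [-0.0, 0.825, 0.566, 0.0]
contact_force: [0.5, 0.3, -0.3]
gripper_width: 1.001
grasp_force: 0.0
time: 1.9
tool_pos: [0.3975, -0.3146, 0.227]
tool_rot: [-0.0, 0.825, 0.566, -0.0]
contact_force: [-0.2, 0.0, 0.4]
gripper_width: 1.002
grasp_force: 0.0
time: 2.2
tool_pos: [0.4395, -0.2559, 0.2269]
tool_rot: [-0.0, 0.823, 0.568, 0.0]
contact_force: [0.1, -0.4, -0.8]
gripper_width: 1.001
grasp_force: 0.0
t 2.2 bin xy mm -37.6 -18.6 z 226.9 yaw err of tool y 0.1 F [ 0.1 -0.4 -0.8] w 1.001
tool shift cm [-0.14 -0.03  3.69]
```

View pics/w1.png

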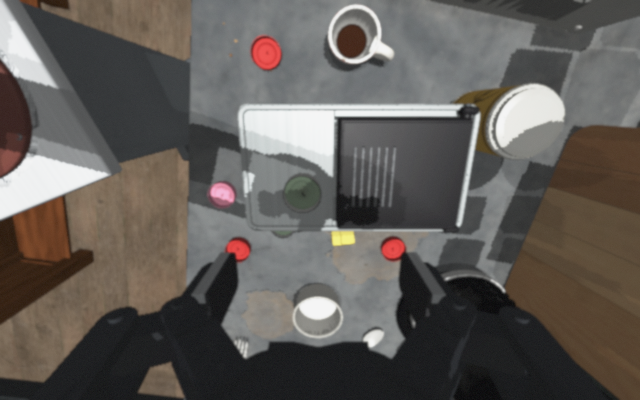

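The wrist view shows the tealight at (302,194), the flap's front edge at column 336, and the fingertips at about (225,262) and (405,262). I'll measure the tealight, the bin edges and the finger ends in the bin frame.

```bash
python3 - <<'E'
from h import *
from tgt import C,X,Y,R,p as tp
z=np.load("w1.npz");m=dict(mtx=z["K"],k1=float(z["k"]),world_to_cam=z["T"]);p,d=z["p"],z["d"];P=cloud(m,d)
bf=lambda q:np.c_[(q[:,:2]-C)@X,(q[:,:2]-C)@Y,q[:,2]]*1e3
hsv=cv2.cvtColor(p,cv2.COLOR_RGB2HSV)
M=(d>0)&(P[...,2]>.132)&(P[...,2]<.145);M[:,:270]=0;M[:,334:]=0;M[:165]=0;M[225:]=0
B=bf(P[M]);print("tealight by depth",M.sum(),B.min(0).round(1),B.max(0).round(1),cv2.minEnclosingCircle(B[:,:2].astype(np.float32)))
M=(d>0)&(abs(P[...,2]-.127)<.006);M[:,:230]=0;M[:,490:]=0;M[:90]=0;M[240:]=0
B=bf(P[M]);print("bin",np.percentile(B,[.5,99.5],axis=0).round(1),cv2.minAreaRect(B[:,:2].astype(np.float32)))
F=(d>0)&(P[...,2]>.17)&(d<.4);F[:230]=0
T=((P-tp)@R)*1e3
for s in(-1,1):
    Q=T[F&(np.sign(T[...,1])==s)]; Q=Q[Q[:,2]>-60];
    for lo in(-60,-40,-30,-20,-15,-10,-5):
        q=Q[(Q[:,2]>lo)&(Q[:,2]<lo+6)]
        if len(q):print(s,lo,len(q),q.min(0).round(1),q.max(0).round(1))
E
```

```text
t 2.25 bin xy mm -37.9 -20.3 z 226.9 yaw err of tool y 0.05 F [ 0.  -0.8  0.2] w 0.998
tealight by depth 713 [-71.2 -38.5 132. ] [-33.7  -0.5 142. ] ((-52.152122497558594, -19.599605560302734), 19.206174850463867)
bin [[-112.   -63.   122.9]
 [ 114.9   64.8  132.8]] ((1.868896484375, 0.26165771484375), (129.60240173339844, 229.58009338378906), 89.92680358886719)
-1 -60 299 [ -9.2 -55.1 -60. ] [ 13.5 -40.6 -54. ]
1 -60 304 [ -9.8  43.7 -60. ] [ 13.2  57.7 -54. ]
```

```bash
python3 -m crank '[{"x":0,"y":0,"z":1.5,"turn":0},{"x":0,"y":0,"z":1.5,"turn":0},{"x":0,"y":0,"z":1.5,"turn":0},{"x":0,"y":0,"z":1.5,"turn":0},{"x":0,"y":0,"z":0,"turn":0}]'; for i in 1; do python3 -m crank '[{"x":0,"y":0,"z":0.5,"turn":0},{"x":0,"y":0,"z":0.5,"turn":0},{"x":0,"y":0,"z":0.5,"turn":0},{"x":0,"y":0,"z":0,"turn":0}]'; done; python3 tgt.py -38 -20 140
python3 - <<'E'
from plant import manip
import cv2,numpy as np
p,d=manip.grab_frame("scene");cv2.imwrite("pics/s1.png",cv2.resize(p[110:280,220:440,::-1],None,fx=3.4,fy=3.4,interpolation=cv2.INTER_CUBIC))
E
```

```text
time: 2.75
tool_pos: [0.436, -0.2579, 0.1631]
tool_rot: [-0.003, 0.824, 0.567, -0.001]
contact_force: [0.1, -0.7, 0.1]
gripper_width: 1.001
grasp_force: 0.0
time: 3.15
tool_pos: [0.4378, -0.2586, 0.1516]
tool_rot: [-0.0, 0.824, 0.567, -0.0]
contact_force: [-0.2, -0.6, -0.1]
gripper_width: 0.996
grasp_force: 0.0
t 3.15 bin xy mm -38.2 -21.7 z 151.6 yaw err of tool y -0.01 F [-0.2 -0.6 -0.1] w 0.996
tool shift cm [0.17 0.03 1.16]
```

View pics/s1.png

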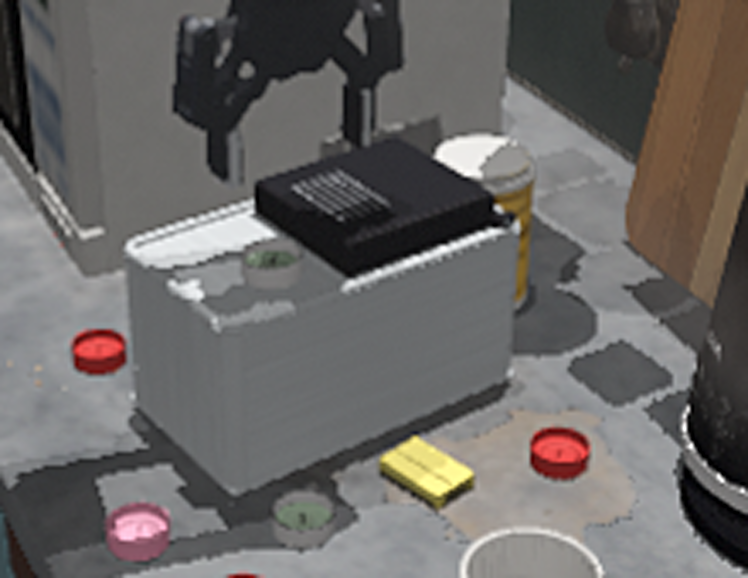

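The scene crop shows the finger ends at about (288,163) and (325,153) in the full image, seemingly beyond the tray or higher than expected. I'll check them against the expected projection.

```bash
python3 - <<'E'
from h import *
from plant import manip
from tgt import C,X,Y
m=manip.camera_model("scene")
for z in(.151,.165,.18,.2):
    q=plane(m,[[287.6,164],[325,152.6]],z);print(z,np.c_[(q[:,:2]-C)@X,(q[:,:2]-C)@Y].round(4).tolist())
q=plane(m,[[299,187]],.139);print("tealight",((q[:,:2]-C)@X),(q[:,:2]-C)@Y)
E
```

```text
t 3.2 bin xy mm -38.0 -21.7 z 152.0 yaw err of tool y -0.01 F [ 1.   0.2 -0.3] w 1.0
0.151 [[-0.0352, 0.0539], [0.0654, 0.0518]]
0.165 [[-0.0492, 0.0311], [0.0485, 0.0291]]
0.18 [[-0.0643, 0.0067], [0.0305, 0.0047]]
0.2 [[-0.0844, -0.0259], [0.0063, -0.0278]]
tealight [-0.05910674] [-0.02678738]
```

```bash
python3 - <<'E'
from h import *
from plant import manip
from tgt import C,X,Y,R,p as tp
m=manip.camera_model("scene")
def an(d,win,tp,R,mx=120):
    P=cloud(m,d);T=((P-tp)@R)*1e3;M=np.zeros(d.shape,bool);M[win]=1
    M&=(d>0)&(abs(T[...,0])<30)&(abs(T[...,1])<75)&(T[...,2]>-150)&(T[...,2]<8)
    for s in(-1,1):
        Q=T[M&(np.sign(T[...,1])==s)]
        for lo in range(-100,8,10):
            q=Q[(Q[:,2]>=lo)&(Q[:,2]<lo+10)]
            if len(q):print(s,lo,len(q),q.min(0).round(),q.max(0).round())
p,d=manip.grab_frame("scene")
an(d,np.s_[100:175,250:360],tp,R)
print("start")
from scipy.spatial.transform import Rotation as Ro
q=np.array([-.00103,.989085,.147343,0]);an(np.load("scene0.npz")["d"],np.s_[150:300,330:500],np.array([.18205,-.59718,.19596]),Ro.from_quat([*q[1:],q[0]]).as_matrix())
print(Ro.from_matrix(R).as_euler("xyz",degrees=True))
E
```

```text
t 3.2 bin xy mm -38.0 -21.7 z 152.0 yaw err of tool y -0.01 F [ 1.   0.2 -0.3] w 1.0
-1 -100 101 [ -17.  -74. -100.] [ 11. -36. -91.]
-1 -90 37 [-14. -57. -90.] [  3. -42. -80.]
-1 -80 52 [-12. -57. -80.] [  8. -41. -71.]
-1 -70 47 [-14. -56. -69.] [  6. -42. -60.]
-1 -60 37 [-13. -56. -60.] [  7. -42. -50.]
-1 -50 5 [-11. -49. -49.] [  3. -47. -48.]
1 -100 71 [ -15.   37. -100.] [  9.  75. -90.]
1 -90 44 [-14.  42. -89.] [ 13.  65. -80.]
1 -80 45 [-13.  41. -80.] [  9.  57. -70.]
1 -70 45 [-13.  42. -70.] [  9.  58. -60.]
1 -60 40 [-14.  42. -60.] [  9.  57. -50.]
1 -50 7 [ -9.  43. -50.] [  7.  45. -47.]
1 -10 22 [-25.  26.  -2.] [29. 75. -0.]
1 0 236 [-30.  19.   0.] [30. 74.  8.]
start
-1 -100 206 [ -14.  -74. -100.] [ 12. -37. -90.]
-1 -90 64 [-13. -62. -90.] [  3. -42. -80.]
-1 -80 77 [-14. -56. -80.] [ 13. -42. -70.]
-1 -70 75 [-12. -55. -70.] [  9. -42. -60.]
-1 -60 62 [-12. -55. -60.] [ 13. -42. -50.]
-1 -50 6 [-10. -46. -50.] [  9. -42. -48.]
1 -100 233 [ -14.   37. -100.] [ 13.  73. -90.]
1 -90 68 [-13.  42. -90.] [ -4.  61. -80.]
1 -80 77 [-12.  42. -80.] [  6.  56. -70.]
1 -70 76 [-12.  42. -70.] [ 10.  56. -60.]
1 -60 58 [-12.  42. -60.] [  8.  55. -51.]
1 -50 3 [ -8.  42. -49.] [  6.  47. -47.]
[-1.79983473e+02 -5.28854952e-03  6.90929748e+01]
```

Both cameras and the start picture agree: the open finger ends are about 49 mm behind the reported TCP, so they are now at z≈201 mm. I'll descend on that basis, watching the force.

```bash
python3 -m crank '[{"x":0,"y":0,"z":1,"turn":0},{"x":0,"y":0,"z":1,"turn":0},{"x":0,"y":0,"z":1,"turn":0},{"x":0,"y":0,"z":1,"turn":0},{"x":0,"y":0,"z":0,"turn":0}]'; python3 tgt.py -38 -20 79;
python3 -m crank '[{"x":0,"y":0,"z":0.6,"turn":0},{"x":0,"y":0,"z":0,"turn":0}]';python3 tgt.py; python3 -m crank '[{"x":0,"y":0,"z":0.5,"turn":0},{"x":0,"y":0,"z":0,"turn":0}]'; python3 tgt.py;python3 - <<'E'
from plant import manip
import cv2,numpy as np
p,d=manip.grab_frame("scene");np.savez("s2.npz",d=d);cv2.imwrite("pics/s2.png",cv2.resize(p[110:280,220:440,::-1],None,fx=3.4,fy=3.4,interpolation=cv2.INTER_CUBIC))
E
```

```text
time: 3.75
tool_pos: [0.4367, -0.2578, 0.1096]
tool_rot: [-0.002, 0.824, 0.567, -0.001]
contact_force: [-1.1, -0.0, -0.2]
gripper_width: 0.997
grasp_force: 0.0
t 3.75 bin xy mm -39.5 -21.3 z 109.6 yaw err of tool y -0.02 F [-1.1 -0.  -0.2] w 0.997
tool shift cm [0.13 0.17 3.06]
time: 3.95
tool_pos: [0.4378, -0.2586, 0.1055]
tool_rot: [-0.0, 0.824, 0.567, -0.0]
contact_force: [-1.1, 0.2, 0.4]
gripper_width: 1.001
grasp_force: 0.0
t 3.95 bin xy mm -38.3 -21.7 z 105.5 yaw err of tool y -0.01 F [-1.1  0.2  0.4] w 1.001
time: 4.15
tool_pos: [0.4381, -0.2589, 0.101]
tool_rot: [0.0, 0.824, 0.567, 0.0]
contact_force: [1.3, 0.2, 0.8]
gripper_width: 1.0
grasp_force: 0.4
t 4.15 bin xy mm -37.9 -21.9 z 101.0 yaw err of tool y -0.02 F [1.3 0.2 0.8] w 1.0
```

View pics/s2.png

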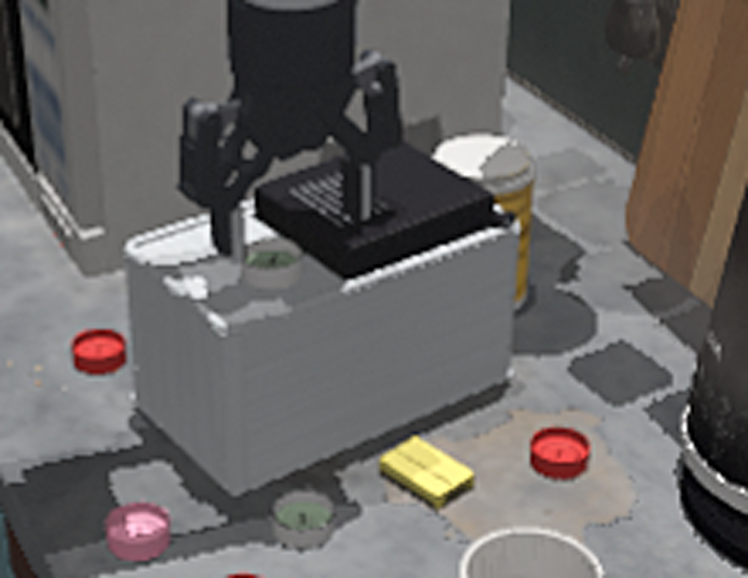

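The crop shows the leading finger just touching the hood at (362,215) and the trailing finger behind the tealight at (232,250). I'll press down to about 4 mm above the tray.

```bash
python3 -m crank '[{"x":0,"y":0,"z":0.5,"turn":0},{"x":0,"y":0,"z":0.5,"turn":0},{"x":0,"y":0,"z":0,"turn":0}]';python3 tgt.py; python3 -m crank '[{"x":0,"y":0,"z":0.5,"turn":0},{"x":0,"y":0,"z":0.3,"turn":0},{"x":0,"y":0,"z":0,"turn":0}]'; python3 tgt.py; python3 - <<'E'
from h import *
from plant import manip
from tgt import C,X,Y,R,p as tp
m=manip.camera_model("scene");p,d=manip.grab_frame("scene");P=cloud(m,d);T=((P-tp)@R)*1e3
M=np.zeros(d.shape,bool);M[100:200,250:360]=1;M&=(d>0)&(abs(T[...,0])<14)&(abs(abs(T[...,1])-49)<9)&(T[...,2]>-90)
for s in(-1,1):
    q=T[M&(np.sign(T[...,1])==s)];print(s,"tip z world",(tp[2]*1e3-np.percentile(q[:,2],[80,95,99])).round(1))
cv2.imwrite("pics/s3.png",cv2.resize(p[110:280,220:440,::-1],None,fx=3.4,fy=3.4,interpolation=cv2.INTER_CUBIC))
E
```

```text
time: 4.5
tool_pos: [0.4376, -0.2586, 0.0902]
tool_rot: [-0.001, 0.824, 0.567, -0.0]
contact_force: [0.3, -0.1, 1.2]
gripper_width: 1.004
grasp_force: 0.5
t 4.5 bin xy mm -38.4 -21.7 z 90.2 yaw err of tool y -0.02 F [ 0.3 -0.1  1.2] w 1.004
time: 4.8
tool_pos: [0.4379, -0.2587, 0.0826]
tool_rot: [-0.0, 0.824, 0.567, -0.0]
contact_force: [0.2, -0.7, 0.2]
gripper_width: 0.998
grasp_force: 0.5
t 4.8 bin xy mm -38.1 -21.7 z 82.6 yaw err of tool y -0.02 F [ 0.2 -0.7  0.2] w 0.998
t 4.8 bin xy mm -38.1 -21.7 z 82.6 yaw err of tool y -0.02 F [ 0.2 -0.7  0.2] w 0.998
-1 tip z world [125.4 123.7 122.6]
1 tip z world [133.6 127.9 126.2]
```

View pics/s3.png

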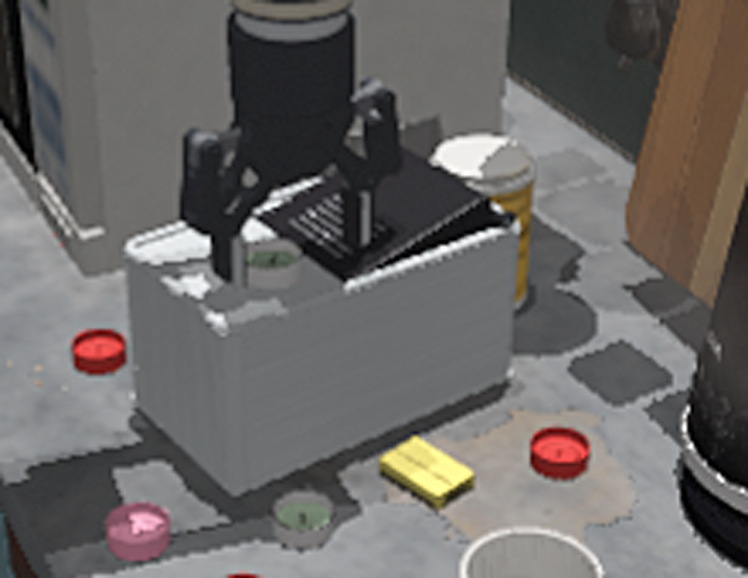

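The flap is open to about 0.25 rad. The trailing finger tip at (230,282) is near tray level behind the tealight, which has not moved. Now lower 2 mm more and push toward the flap.

```bash
python3 -m crank '[{"x":0,"y":0,"z":0.2,"turn":0},{"x":0,"y":0,"z":0,"turn":0}]';python3 tgt.py; python3 -m crank '[{"x":0,"y":0.7,"z":0,"turn":0},{"x":0,"y":0.7,"z":0,"turn":0},{"x":0,"y":0.7,"z":0,"turn":0},{"x":0,"y":0,"z":0,"turn":0}]'; python3 tgt.py; python3 -m crank '[{"x":0,"y":0.7,"z":0,"turn":0},{"x":0,"y":0.7,"z":0,"turn":0},{"x":0,"y":0,"z":0,"turn":0}]'; python3 tgt.py;  python3 - <<'E'
from plant import manip
import cv2,numpy as np
p,d=manip.grab_frame("scene");np.savez("s4.npz",d=d);cv2.imwrite("pics/s4.png",cv2.resize(p[110:280,220:440,::-1],None,fx=3.4,fy=3.4,interpolation=cv2.INTER_CUBIC))
E
```

```text
time: 5.05
tool_pos: [0.4381, -0.2588, 0.081]
tool_rot: [0.0, 0.824, 0.567, 0.0]
contact_force: [0.2, -0.1, 1.0]
gripper_width: 1.001
grasp_force: 0.5
t 5.05 bin xy mm -38.0 -21.8 z 81.0 yaw err of tool y -0.01 F [ 0.2 -0.1  1. ] w 1.001
time: 5.45
tool_pos: [0.4589, -0.2668, 0.0815]
tool_rot: [0.001, 0.824, 0.567, 0.0]
contact_force: [1.2, 0.4, 0.9]
gripper_width: 0.998
grasp_force: 0.6
t 5.45 bin xy mm -15.7 -21.9 z 81.5 yaw err of tool y 0.0 F [1.2 0.4 0.9] w 0.998
time: 5.75
tool_pos: [0.4715, -0.2716, 0.0812]
tool_rot: [0.0, 0.824, 0.567, 0.0]
contact_force: [-1.1, 0.8, 2.6]
gripper_width: 0.997
grasp_force: 1.1
t 5.75 bin xy mm -2.1 -21.8 z 81.2 yaw err of tool y -0.0 F [-1.1  0.8  2.6] w 0.997
```

View pics/s4.png

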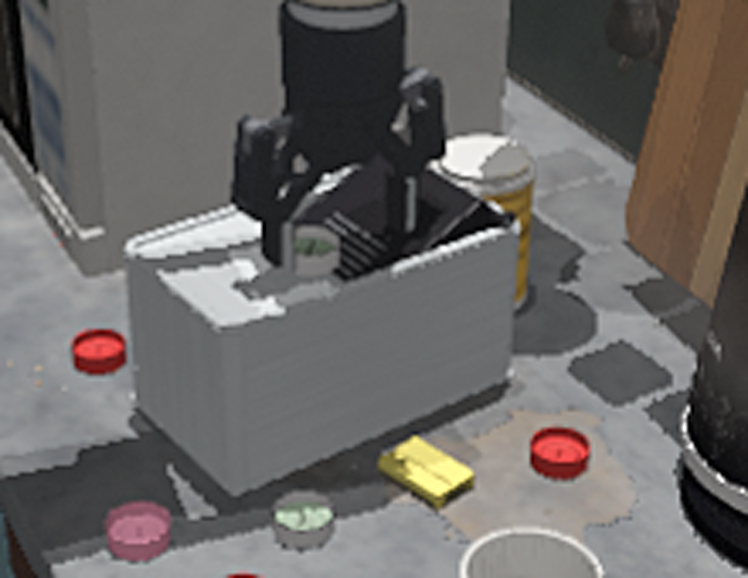

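The tealight at (318,252) is at the sill and upright, with the flap open to about 0.55 rad. I push on quickly.

```bash
python3 -m crank '[{"x":0,"y":0.9,"z":0,"turn":0},{"x":0,"y":0.9,"z":0,"turn":0},{"x":0,"y":0,"z":0,"turn":0}]';python3 tgt.py; python3 - <<'E'
from plant import manip
import cv2,numpy as np
p,d=manip.grab_frame("scene");np.savez("s5.npz",d=d);a=cv2.resize(p[130:220,260:400,::-1],None,fx=5,fy=5,interpolation=cv2.INTER_CUBIC)
cv2.imwrite("pics/s5.png",a)
E
```

```text
time: 6.1
tool_pos: [0.487, -0.2774, 0.0805]
tool_rot: [-0.001, 0.824, 0.567, -0.001]
contact_force: [-4.3, 0.9, 2.5]
gripper_width: 1.001
grasp_force: 2.3
t 6.1 bin xy mm 14.4 -21.7 z 80.5 yaw err of tool y -0.01 F [-4.3  0.9  2.5] w 1.001
```

View pics/s5.png

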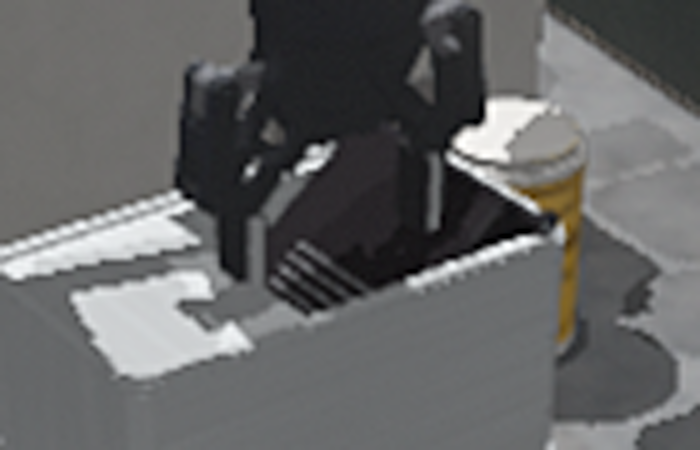

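The tealight has gone off the tray into the opening and the flap is well open. I open it a little more, hold so the tealight slides off, and look down with the wrist camera.

```bash
python3 -m crank '[{"x":0,"y":0.3,"z":0,"turn":0},{"x":0,"y":0,"z":0,"turn":0},{"x":0,"y":0,"z":0,"turn":0},{"x":0,"y":0,"z":0,"turn":0},{"x":0,"y":0,"z":0,"turn":0}]';python3 tgt.py; python3 - <<'E'
from plant import manip
from h import *
from tgt import C,X,Y
m=manip.camera_model("wrist");p,d=manip.grab_frame("wrist");P=cloud(m,d)
cv2.imwrite("pics/w2.png",cv2.convertScaleAbs(p[:,:,::-1],alpha=1.8))
hsv=cv2.cvtColor(p,cv2.COLOR_RGB2HSV);g=((hsv[...,0]>35)&(hsv[...,0]<85)&(hsv[...,1]>40)&(hsv[...,2]>30)).astype(np.uint8)
k,l,s,c=cv2.connectedComponentsWithStats(g)
for i in range(1,k):
    if s[i,4]>40: q=np.median(P[l==i],axis=0);print(c[i].round(),s[i,4],(q[:2]-C)@X,(q[:2]-C)@Y,q[2])
E
```

```text
time: 6.65
tool_pos: [0.4875, -0.2775, 0.0797]
tool_rot: [-0.003, 0.824, 0.567, -0.002]
contact_force: [-9.3, 2.8, 2.3]
gripper_width: 1.001
grasp_force: 4.4
t 6.65 bin xy mm 14.8 -21.6 z 79.7 yaw err of tool y -0.01 F [-9.3  2.8  2.3] w 1.001
t 6.65 bin xy mm 14.8 -21.6 z 79.7 yaw err of tool y -0.01 F [-9.3  2.8  2.3] w 1.001
```

View pics/w2.png

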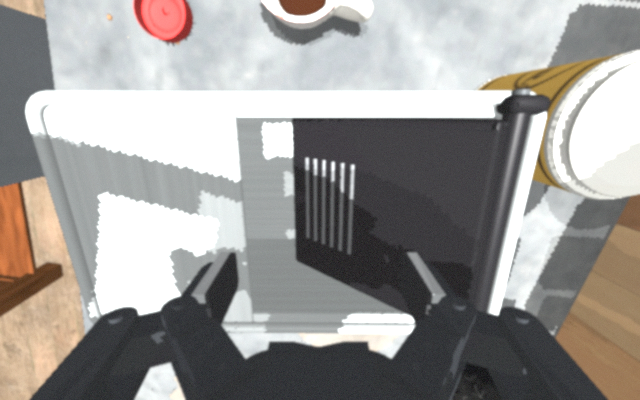

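The opening, flap and tray are clear in the wrist view (gap at columns 240–296, flap ribs at 305–355). No tealight is left on any of them, so it dropped into the bin. I retreat the way I came, then lift.

```bash
python3 -m crank '[{"x":0,"y":-0.9,"z":0,"turn":0},{"x":0,"y":-0.9,"z":0,"turn":0},{"x":0,"y":-0.9,"z":0,"turn":0},{"x":0,"y":-0.9,"z":0,"turn":0},{"x":0,"y":-0.9,"z":0,"turn":0}]'; python3 tgt.py; python3 -m crank '[{"x":0,"y":0,"z":-0.7,"turn":0},{"x":0,"y":0,"z":-0.7,"turn":0},{"x":0,"y":0,"z":-0.7,"turn":0},{"x":0,"y":0,"z":-1,"turn":0},{"x":0,"y":0,"z":-2,"turn":0}]'; python3 -m crank '[{"x":0,"y":0,"z":-3,"turn":0},{"x":0,"y":0,"z":-3,"turn":0},{"x":0,"y":0,"z":-3,"turn":0},{"x":0,"y":0,"z":-2,"turn":0},{"x":0,"y":0,"z":0,"turn":0}]'; python3 -m crank '[{"x":-3.4,"y":-1,"z":0,"turn":0},{"x":-3.4,"y":-1,"z":0,"turn":0},{"x":-3.4,"y":-1,"z":0,"turn":0},{"x":-3.4,"y":-1,"z":0,"turn":0},{"x":-3.4,"y":-1,"z":0,"turn":0}]';python3 -m crank '[{"x":-3.4,"y":-1,"z":0,"turn":0},{"x":0,"y":0,"z":0,"turn":0},{"x":0,"y":0,"z":0,"turn":0}]'
python3 - <<'E'
from plant import manip
from h import *
from tgt import C,X,Y
m=manip.camera_model("top");p,d=manip.grab_frame("top");P=cloud(m,d)
a=cv2.resize(p[90:300,220:440,::-1],None,fx=2.7,fy=2.7,interpolation=cv2.INTER_CUBIC);cv2.imwrite("pics/t2.png",a)
hsv=cv2.cvtColor(p,cv2.COLOR_RGB2HSV)
M=(d>0)&(P[...,2]>.143)&(P[...,2]<.165)&(hsv[...,2]<110);M[:110]=0;M[255:]=0;M[:,:250]=0;M[:,375:]=0
r=cv2.minAreaRect((P[M][:,:2]*1000).astype(np.float32));print("flap",np.median(P[M][:,2]),r)
E
```

```text
time: 7.2
tool_pos: [0.4478, -0.2626, 0.0814]
tool_rot: [0.0, 0.824, 0.567, 0.0]
contact_force: [0.3, -1.1, 1.1]
gripper_width: 0.999
grasp_force: 0.5
t 7.2 bin xy mm -27.5 -21.8 z 81.4 yaw err of tool y -0.02 F [ 0.3 -1.1  1.1] w 0.999
time: 7.7
tool_pos: [0.4476, -0.2622, 0.1316]
tool_rot: [-0.001, 0.824, 0.567, -0.0]
contact_force: [0.4, 0.0, -0.4]
gripper_width: 0.996
grasp_force: 0.0
time: 8.2
tool_pos: [0.4501, -0.2641, 0.247]
tool_rot: [0.004, 0.824, 0.567, 0.001]
contact_force: [-0.1, 0.4, -0.5]
gripper_width: 0.998
grasp_force: 0.0
time: 8.7
tool_pos: [0.3397, -0.4042, 0.2406]
tool_rot: [-0.001, 0.824, 0.567, 0.0]
contact_force: [0.3, -0.1, -0.3]
gripper_width: 1.0
grasp_force: 0.0
time: 9.0
tool_pos: [0.3189, -0.4317, 0.2407]
tool_rot: [-0.001, 0.824, 0.566, 0.0]
contact_force: [-0.0, -1.3, 0.4]
gripper_width: 0.998
grasp_force: 0.0
t 9.0 bin xy mm -87.6 -225.8 z 240.7 yaw err of tool y -0.1 F [-0.  -1.3  0.4] w 0.998
flap 0.15132786781688232 ((516.8416748046875, -265.9165344238281), (105.79381561279297, 118.48409271240234), 69.01740264892578)
```

View pics/t2.png

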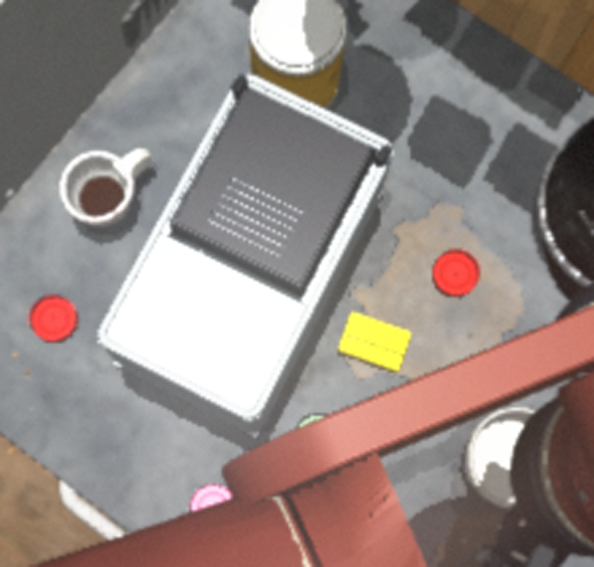

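The tray is empty. The flap is shut, with its top at 151 mm and the same outline as at the start. The bystanders in view are where they were, and the arm is clear.

```bash
python3 -c "
from plant import manip
print(manip.job_done())"
```

```text
the job is handed in; nothing more can be done
None
```

The job is handed in at about 9 s: I pushed the tealight off the tray through the held-open flap, and it is no longer on the tray or flap, so it should be in the bin (I couldn't see it inside); the flap is shut, the hand is clear, and the other things I could see were unmoved.

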